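# Make the herb planter ready: roll in the watering balls and build the cork riser

### The arm

A 6-joint arm with a two-finger parallel gripper is mounted at the origin on the work surface. World frame = base frame: x ahead of the robot, y to its left, z up, the work surface at z = 0. Lengths are in mm, angles in rad, forces in N, time in s.
With the tool pointing down it reaches from about 325 to 850 mm from the base axis. Payload 15.5 kg.
Tool frame: the origin (TCP) lies midway between the tips of the shut fingers; the grasp point (between the pads) lies 19 mm behind it (arm.tcp_to_grasp is the z of the grasp point in the tool frame, in mm); z points along the fingers, y is the line along which they close (so a half turn about z gives the same grasp; the last joint's range is limited). The gripper opens to 91 mm and grips with 3 to 60 N. Pads are 32 mm wide; open, the fingers measure 118 mm over their backs; the gripper's body (76 mm by 178 mm) begins 60 mm behind the grasp point.
Start: joints at [1.016, 0.494, 1.345, -0, 1.302, -0.096], TCP at [276.791, 560.369, 213.915] pointing down, gripper open.
Joint ranges: [-2.91, 2.91], [-0.82, 2.16], [0.22, 2.67], [-1.22, 4.37], [0.12, 2.79], [-3.08, 3.08]. Speed limits (rad/s): [1.89, 1.89, 2.57, 3.01, 3.01, 3.01].

### API

Orientations are given as a unit quaternion [w, x, y, z].
In Python, from bench import arm gives the robot as it stands.
- The arm moves only by the shell command python3 -m pendant 'ROWS' [FORCE]. ROWS is JSON, a list that holds one entry, the list of rows, each a list of 5 numbers: the gripper's target within -1 to 1 (fully open at 1, half-way at 0, shut at -1), then the shift along the tool's x, y, z scaled (see below), then the turn about the tool's z scaled (see below). A call has exactly 8 rows; each row is the pose to reach, as a shift and turn from the pose commanded when the call began, along the tool's axes at that moment; what a row does not reach only later rows make up. The controller multiplies each number of a shift by 250 mm and each number of a turn by 45 degrees. A row lasts 1/8 s, in which the tool goes at most 62.5 mm and 10.7 degrees, less where a joint would pass 70% of its speed; a pose out of reach is approached as far as the arm can. A call with a number of a shift or a turn outside -1 to 1 is refused whole. A call with a gripper value outside its range is refused whole. The fingers move at their own pace and stop on an object; FORCE is the grip in N (left out, the last holds). Time passes only in rows, so rows that repeat a pose let the fingers close, or fill a call up. It gives the time, the measured TCP pose, the force, the opening and the grip force at its end, in the units of the state.
- arm.get_obs(): the state, without advancing time (a new reading comes with each control period).
- arm.get_image(name): name is "side" or "top" or "wrist"; returns a dict with "pixels" (384x512x3 uint8, blue, green, red), "fx", "fy", "cx", "cy" (pixels), "distortion" ([k1, k2, p1, p2, k3] as OpenCV has them; the pictures are not rectified), "extrinsics" (4x4, takes a point from camera to world coordinates); the wrist camera has in their place "T_tool_cam" (4x4, takes a point from camera to tool coordinates, whose origin is the TCP and whose axes are the flange's). Camera axes: x right, y down, z forward; pixel columns grow to the right and rows downward; lengths in mm; the calibration is good to about 2 mm. A picture is of the moment at which its call begins: read the wrist's pose just before it. There is no depth.
- arm.finish_job(): hands the job in; it is judged then, once.
Trained networks look in a picture, given as the dict that the camera call returned (one of the last four; its "shot" number tells which), for a name from the list of things; names that differ only in an ending like _2 or _b are one class to them, and where a whole thing is asked for, a point or a joint stands for the part that bears it (a point fixed in the world has none). Each returns a list of dicts, best first, with "score" (0 to 1); they miss things now and then, are a little off and sometimes report something else, mostly with a low value. They report only what shows in the picture. A call takes as long as a camera call. They do not tell look-alikes from the thing itself.
- arm.look_for(picture, label): "bbox" ([left, top, right, bottom] in pixels, round what is visible of it).
- arm.cut_out(picture, label): "region" (384x512 bool, what is visible of it) and "bbox" ([left, top, right, bottom] in pixels, round what is visible of it).
The state is a dict: "time_s": time; "joints": joint angles; "dq": joint speeds; "joint_efforts": joint torques, N m; "position": TCP position; "orientation": TCP orientation; "force": force on the tool from outside, world axes, zero at the start; "wrist_torque": the same for the moment, N m; "finger_gap": finger opening in mm; "grasp_force": force on a finger pad.
Only numpy, scipy, OpenCV 4.12 (cv2) and the standard library are available. Lean on these libraries where they do the work, as an engineer would, in place of code of your own. Each camera call takes 0.05 s, during which the arm holds its last target. There are 200 camera calls.

### The job

Make the herb planter ready for planting: slide its door open, roll every blue watering ball along the clear fence into the planter's bay, keeping it on the bench and close to the fence all the way (never lift it), and slide the door fully shut behind them. For the pot's riser, stack all the cork discs flat in one neat pile centred on the white saucer (before or after, as you like). Leave the pot, rake, funnel and scoop where they are.

Things in the scene. Friction and masses are not known exactly. Their poses are not given: they have to be found in the camera images.
- planter: Clear acrylic herb planter fixed to the bench. Its frame: x across it, away from the robot; y along it, to the left; z up. Origin on the bench, in the doorway plane, on the middle line of the ball lane. The lane lies at y below 0, the bay from y = 0 to 180 mm, and a trough of growing herbs beyond (186 to 296 mm).
- fence_end (a point): Foot of the guide fence's right-hand end, on the face that looks to -x: at x = 42, y = -330 mm of the planter. The straight clear fence, 50 mm high, 6 mm thick with pale green top edge, runs from here along y to the doorway, where its face goes on as the bay's far wall. Balls roll on its robot side.
- bay_floor (a point): Middle of the bay's floor (the bench itself), at x = -8, y = 90 mm of the planter. Bay open-topped, inside 100 mm across (x = -58 to 42) and 180 mm long, clear walls 60 mm high, 6 mm thick. Its whole end at y = 0 is the doorway. A white round sill, 3 mm high, lies across at y = 24 mm; a ball pushed over it stays in, its centre then at y = 40 mm or more.
- door (a joint): Sliding door of the bay: clear panel 100 mm wide, 6 mm thick, 60 mm high with an orange top edge, at y = -5 mm of the planter. In m: 0 = shut, 0.105 = fully open; it slides to -x of the planter (to the robot), so the opening, as wide as the value, grows from the fence side. Starts shut or nearly so. About 1.5 N of friction; it stays where it is left.
- door_knob (a point): Middle of the orange upright knob on the door's top edge: cylinder 26 mm across, 36 mm high, from 60 to 96 mm above the bench; the point is 78 mm above the bench and moves with the door.
- saucer_top (a point): Centre of the top face of the flat white ceramic saucer, a plain disc 160 mm across and 8 mm thick, lying loose on the bench (0.6 kg).
- ball1_center (a point): Centre of a glazed blue ceramic watering ball, 80 mm across, about 0.2 kg, standing on the bench at the fence, outside the bay (the lane is on the robot's side of the fence). It rolls easily but soon stops by itself on the level bench (within a few mm after a slow push). There are one or two balls; None if absent.
- ball2_center (a point): Centre of a glazed blue ceramic watering ball, 80 mm across, about 0.2 kg, standing on the bench at the fence, outside the bay (the lane is on the robot's side of the fence). It rolls easily but soon stops by itself on the level bench (within a few mm after a slow push). There are one or two balls; None if absent.
- disc1_mid (a point): Centre (half-way up) of a round cork disc 60 mm across and 20 mm thick, about 40 g, lying flat on the bench; z axis = the disc's axis. Three or four discs are present; None if absent.
- disc2_mid (a point): Centre (half-way up) of a round cork disc 60 mm across and 20 mm thick, about 40 g, lying flat on the bench; z axis = the disc's axis. Three or four discs are present; None if absent.
- disc3_mid (a point): Centre (half-way up) of a round cork disc 60 mm across and 20 mm thick, about 40 g, lying flat on the bench; z axis = the disc's axis. Three or four discs are present; None if absent.
- disc4_mid (a point): Centre (half-way up) of a round cork disc 60 mm across and 20 mm thick, about 40 g, lying flat on the bench; z axis = the disc's axis. Three or four discs are present; None if absent.
- pot: Terracotta-coloured open ceramic pot, 100 mm across, 90 mm high; origin under its centre. Bystander.
- rake: Mini rake with wooden handle and steel tines, 240 mm long, lying along its y axis; origin on the bench at mid-handle. Bystander.
- funnel: Green silicone funnel, mouth down, 96 mm across, 95 mm high; origin under its centre. Bystander.
- scoop: Small white plastic scoop, 140 mm long along its x axis; origin under the joint of handle and blade. Bystander.
Not all that is in view belongs to the job. Leave any black or red look-alike of the part that bears disc4_mid alone.

How it is judged:
By the outcome, as a careful person would: the job done as asked, in the order asked, and still so for the second after the job is handed in, with the robot touching nothing.
Of ball1, ball2 only 1 to 2 are there at a start; the rules pass over those that are not, and their reading is None.
Of disc1, disc2, disc3, disc4 only 3 to 4 are there at a start; the rules pass over those that are not, and their reading is None.
At some moment in a run one of disc1, disc2, disc3, disc4 may be knocked a few centimetres aside while the robot is not near it.
Once in a run the grip may slacken for a moment while it holds something.
It also fails if it takes over 210 s, if anything falls off the work surface, if the arm or the gripper's body presses on something with over 40 N, if the wrist force passes 120 N, or if a joint passes its speed limit or range.

## Working session

There is one attempt and no reset: what is moved stays moved. The work goes in short steps, Python scripts to look and compute and a shell command to move; the robot and the scene stay as the last step left them, time stands still between calls to the robot, and variables do not carry over. Pictures are saved under pics/ and viewed, at most 14 in all, crops included, and the job is handed in when it is done.

```bash
ls; mkdir -p pics; cat > h.py <<'E'
import numpy as np, cv2
from bench import arm
from scipy.spatial.transform import Rotation as R
def q2R(q): return R.from_quat([q[1],q[2],q[3],q[0]]).as_matrix()
def tool(o=None):
    o=o or arm.get_obs(); T=np.eye(4); T[:3,:3]=q2R(o["orientation"]); T[:3,3]=o["position"]; return T
def shot(name):
    T=tool(); p=arm.get_image(name)
    p["E"]=np.array(p["extrinsics"]) if "extrinsics" in p else T@np.array(p["T_tool_cam"])
    p["K"]=np.array([[p["fx"],0,p["cx"]],[0,p["fy"],p["cy"]],[0,0,1.]])
    return p
def proj(p,P):
    P=np.atleast_2d(np.array(P,float)); W=np.linalg.inv(p["E"])
    return cv2.projectPoints(P,cv2.Rodrigues(W[:3,:3])[0],W[:3,3],p["K"],np.array(p["distortion"],float))[0][:,0]
def back(p,uv,z):
    uv=np.atleast_2d(np.array(uv,float))
    n=cv2.undistortPoints(uv[:,None],p["K"],np.array(p["distortion"],float))[:,0]
    d=np.c_[n,np.ones(len(n))]@p["E"][:3,:3].T; o=p["E"][:3,3]
    return o+d*((z-o[2])/d[:,2])[:,None]
E
python3 - <<'E'
from h import *
o=arm.get_obs(); print(np.round(tool(o),3), o["force"],o["finger_gap"])
for n in("top","side"):
    p=shot(n); cv2.imwrite(f"pics/{n}0.png",p["pixels"]); print(n,np.round(p["E"],2).tolist(),p["fx"])
    for l in("planter","door","door_knob","saucer_top","ball1_center","disc1_mid","pot","rake","funnel","scoop"):
        for d in arm.look_for(p,l):
            if d["score"]>.3:
                b=d["bbox"];print(l,round(d["score"],2),np.round(b), np.round(back(p,[[(b[0]+b[2])/2,(b[1]+b[3])/2]],20)[0]))
E
```

```text
pics
[[-8.97000e-01  4.43000e-01 -1.00000e-03  2.76576e+02]
 [ 4.43000e-01  8.97000e-01 -1.00000e-03  5.60041e+02]
 [ 0.00000e+00 -1.00000e-03 -1.00000e+00  2.13347e+02]
 [ 0.00000e+00  0.00000e+00  0.00000e+00  1.00000e+00]] [0.58133482 0.18720236 0.30207415] 91.34123533415762
top [[0.02, -0.98, 0.17, 373.45], [-1.0, -0.02, -0.01, -65.85], [0.01, -0.17, -0.98, 1213.37], [0.0, 0.0, 0.0, 1.0]] 381.7517922418326
planter 0.95 [ 86. 155. 285. 227.] [588. 148.  20.]
door 0.64 [180. 168. 186. 205.] [602. 156.  20.]
door_knob 0.69 [178. 170. 191. 200.] [606. 152.  20.]
saucer_top 0.78 [ 99. 226. 148. 274.] [395. 334.  20.]
ball1_center 0.79 [203. 158. 230. 184.] [654.  51.  20.]
disc1_mid 0.67 [256. 218. 272. 239.] [ 473. -105.   20.]
disc1_mid 0.4 [305. 234. 324. 253.] [ 430. -263.   20.]
pot 0.9 [314. 136. 349. 172.] [ 721. -321.   20.]
rake 0.58 [224. 120. 292. 142.] [792. -79.  20.]
funnel 0.91 [169. 118. 201. 154.] [770. 160.  20.]
scoop 0.92 [365. 153. 386. 198.] [ 653. -466.   20.]
side [[0.79, -0.48, 0.39, 156.21], [-0.62, -0.6, 0.51, -604.97], [-0.01, -0.64, -0.77, 887.73], [0.0, 0.0, 0.0, 1.0]] 378.4068896338234
door 0.8 [210. 147. 239. 175.] [607. 150.  20.]
door_knob 0.65 [207. 145. 237. 175.] [604. 159.  20.]
door_knob 0.52 [164.  93. 318. 210.] [676. 154.  20.]
saucer_top 0.58 [116. 146. 166. 180.] [389. 316.  20.]
saucer_top 0.38 [247. 273. 275. 300.] [ 425. -270.   20.]
ball1_center 0.81 [241. 153. 266. 178.] [667.  74.  20.]
ball1_center 0.59 [285. 154. 336. 205.] [770. -84.  20.]
ball1_center 0.46 [227. 224. 249. 242.] [ 476. -103.   20.]
disc1_mid 0.78 [227. 222. 250. 239.] [481. -99.  20.]
disc1_mid 0.53 [206. 200. 223. 219.] [471.   5.  20.]
pot 0.71 [333. 204. 376. 253.] [ 739. -295.   20.]
rake 0.79 [284. 154. 337. 203.] [773. -80.  20.]
funnel 0.63 [251. 118. 276. 152.] [785. 170.  20.]
scoop 0.83 [356. 272. 408. 316.] [ 646. -476.   20.]
scoop 0.44 [204. 199. 220. 221.] [464.   7.  20.]
```

```bash
python3 -c "
import cv2
for n in('top','side'):
    cv2.imwrite(f'pics/{n}0b.png',cv2.resize(cv2.imread(f'pics/{n}0.png'),(800,600),interpolation=cv2.INTER_CUBIC))"
```

```text
(no output)
```

View pics/top0b.png

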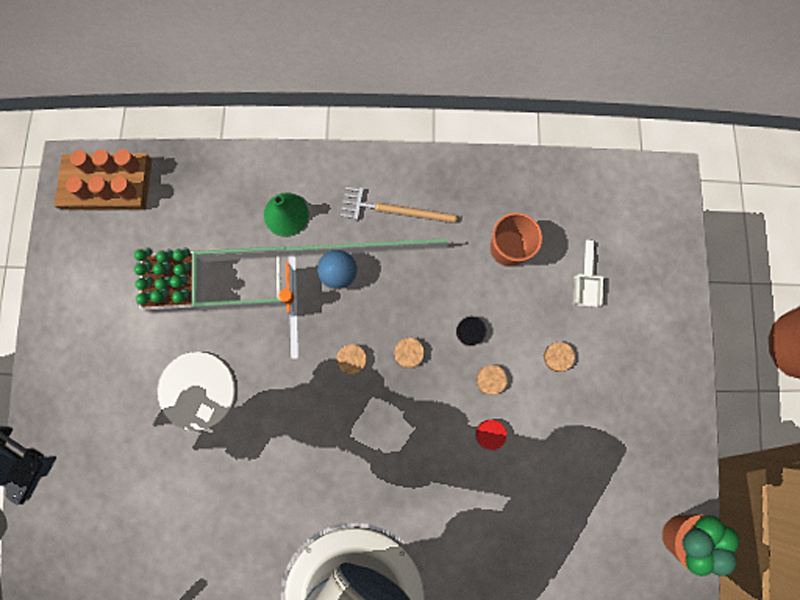

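View pics/side0b.png

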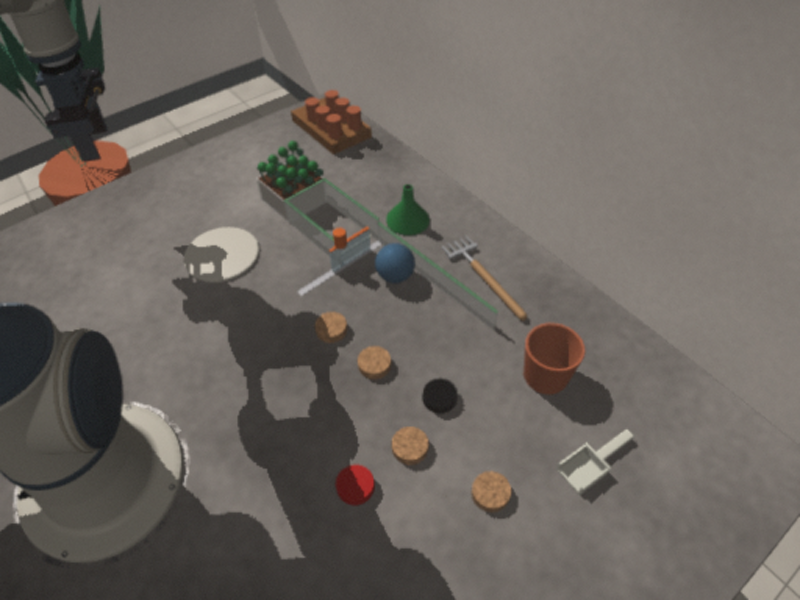

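The top view shows one blue ball at (337,269), in 800x600 coordinates. The fence runs from about (465,243) to the bay, and the door is nearly shut with its knob at (286,296). Four cork discs are at (351,359), (409,352), (492,379) and (560,356). The black (471,330) and red (491,434) decoys and the saucer (197,391) are also in view. The side view agrees.

```bash
python3 - <<'E'
from h import *
t=cv2.imread("pics/top0.png"); s=cv2.imread("pics/side0.png")
a=cv2.resize(t[145:215,110:310],(800,280),interpolation=cv2.INTER_CUBIC)
b=cv2.resize(s[85:215,160:330],(800,612),interpolation=cv2.INTER_CUBIC)[:310]
cv2.imwrite("pics/c1.png",np.vstack([a,b]))
for n in("top","side"):
    p=shot(n); im=p["pixels"].astype(int); B,G,Rr=im[...,0],im[...,1],im[...,2]
    hsv=cv2.cvtColor(p["pixels"],cv2.COLOR_BGR2HSV).astype(int)
    cork=(hsv[...,0]>8)&(hsv[...,0]<20)&(hsv[...,1]>75)&(hsv[...,2]>50)
    k,l,st,c=cv2.connectedComponentsWithStats(cork.astype(np.uint8))
    for i in range(1,k):
        if 120<st[i,4]<800:
            w=back(p,c[i],20)[0]
            if w[0]<600 and abs(w[1])<450: print(n,"cork",st[i],np.round(c[i],1),np.round(w,1))
    blue=(hsv[...,0]>95)&(hsv[...,0]<125)&(hsv[...,1]>90)&(hsv[...,2]>50)
    k,l,st,c=cv2.connectedComponentsWithStats(blue.astype(np.uint8))
    for i in range(1,k):
        if st[i,4]>60: print(n,"blue",st[i],np.round(back(p,st[i,:2]+st[i,2:4]/2-.5,40)[0],1))
    for d in arm.cut_out(p,"saucer_top")[:1]:
        m=d["region"]; pts=cv2.convexHull(np.argwhere(m)[:,::-1].astype(np.float32)); w=back(p,pts[:,0],8)[:,:2].astype(np.float32)
        print(n,"saucer",cv2.minEnclosingCircle(w), d["bbox"])
E
```

```text
top cork [252 216  19  19 288] [261.4 225.2] [483.5 -96.6  20. ]
top cork [348 219  20  19 300] [357.6 228. ] [ 480.2 -401.5   20. ]
top cork [215 220  20  20 295] [224.6 229.5] [467.6  18.2  20. ]
top cork [305 234  20  19 302] [314.4 242.8] [ 431.6 -263.1   20. ]
top blue [203 160  25  24 469] [648.   53.4  40. ]
top saucer ((396.1163635253906, 334.57208251953125), 81.43492889404297) [98.6, 227.0, 148.7, 274.4]
side cork [202 200  20  19 324] [211.5 209. ] [464.6  11.6  20. ]
side cork [229 221  22  22 363] [239.2 231.5] [ 480.6 -102.4   20. ]
side cork [251 273  24  25 460] [262.  284.6] [ 429.4 -267.7   20. ]
side cork [302 302  26  26 512] [314.  314.2] [ 477.9 -406.1   20. ]
side blue [241 157  21  18 234] [650.4  64.   40. ]
side saucer ((433.0612487792969, -263.71881103515625), 34.64601135253906) [248.1, 273.9, 273.9, 301.1]
```

View pics/c1.png

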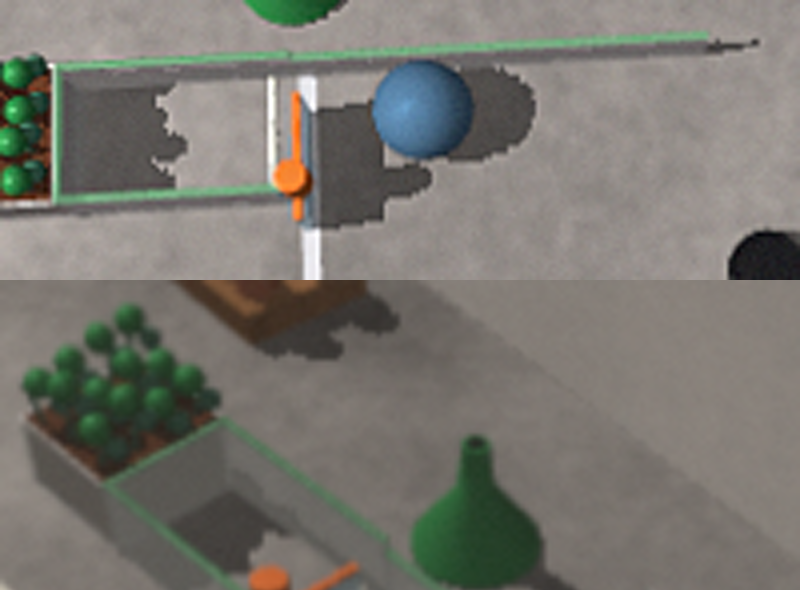

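The crop shows the door slightly open, its orange edge starting about 10 px from the fence. The fence end is at crop (707,37) and the bay's far corners at (55,66) and (57,198). Next I fit the planter pose.

```bash
python3 - <<'E'
from h import *
from scipy.optimize import least_squares
a=lambda u,v:(110+u/4-.375,145+v/4-.375)
b=lambda u,v:(160+u/4.706-.4,85+v/4.708-.4)
t=shot("top"); s=shot("side")
obs=[(t,a(707,37),(45,-330,50)),(t,a(55,66),(45,183,60)),(t,a(57,198),(-61,183,60)),(t,a(290,54),(45,0,60)),(t,a(271,77),(42,24,3))]
obs2=[(s,b(222,422),(45,183,60)),(s,b(108,484),(-61,183,60)),(s,b(385,541),(45,0,60))]
def W(q,P):
    c,n=np.cos(q[2]),np.sin(q[2]); return [q[0]+c*P[0]-n*P[1],q[1]+n*P[0]+c*P[1],P[2]]
for name,O in(("top",obs),("side",obs2),("both",obs+obs2)):
    f=lambda q:np.concatenate([(proj(p,W(q,P))[0]-uv) for p,uv,P in O])
    r=least_squares(f,[610,140,0.03],x_scale=[1,1,.01]); print(name,r.x,np.round(r.fun,1))
q=r.x
# door: orange edge and knob in planter frame
k=back(t,[a(292,173)],96)[0][:2]
for uv,z in((a(297,93),60),(a(297,218),60),(a(292,173),96)):
    w=back(t,[uv],z)[0][:2]-q[:2]; print(np.array([[np.cos(q[2]),np.sin(q[2])],[-np.sin(q[2]),np.cos(q[2])]])@w)
print("knob world",k)
E
```

```text
top [6.39499065e+02 1.54940177e+02 7.19593195e-02] [ 0.1 -0.   0.8  0.  -0.2  0.1 -0.6 -0.1 -0.   0. ]
side [ 4.93240046e+02 -6.51262524e+01  8.10773132e-02] [-0.5 -5.1 -4.8 -0.3  5.   3.9]
both [6.08360827e+02 1.03347113e+02 1.98270494e-01] [ 12.8  -2.5  14.6  17.3  18.3  17.5  13.5  10.1  13.6  10.7  -5.  -46.
  -4.2 -42.8   0.7 -47.3]
[52.6448295  35.96959061]
[-44.91690351  50.11862169]
[-17.39759272  43.59419645]
knob world [582.71715198 142.66036966]
```

```bash
cat >> h.py <<'E'
Q=[639.5,154.9,0.072]
def W(P,q=None):
    q=q if q is not None else Q
    c,n=np.cos(q[2]),np.sin(q[2]); return [q[0]+c*P[0]-n*P[1],q[1]+n*P[0]+c*P[1],P[2]]
def toP(w,q=None):
    q=q if q is not None else Q
    c,n=np.cos(q[2]),np.sin(q[2]); d=np.array(w[:2])-q[:2]; return np.array([c*d[0]+n*d[1],-n*d[0]+c*d[1]])
def yaw(T=None):
    T=tool() if T is None else T; return np.degrees(np.arctan2(T[1,1],T[0,1]))  # direction of tool y
def go(P,yawd=None):
    "scaled shift to world TCP P, and turn so that tool y points to yawd deg"
    T=tool(); d=T[:3,:3].T@(np.array(P)-T[:3,3])/250
    print("shift",np.round(d,3),"turn",None if yawd is None else np.round(-((yawd-yaw(T)+90)%180-90)/45,3),"yaw",round(yaw(T),1))
E
python3 - <<'E'
from h import *
from scipy.optimize import least_squares
a=lambda u,v:(110+u/4-.375,145+v/4-.375)
b=lambda u,v:(160+u/4.706-.4,85+(v-280)/4.708-.4)
t=shot("top"); s=shot("side")
obs=[(t,a(707,37),(45,-330,50)),(t,a(55,66),(45,183,60)),(t,a(57,198),(-61,183,60)),(t,a(290,54),(45,0,60)),(t,a(271,77),(42,24,3))]
obs2=[(s,b(222,422),(45,183,60)),(s,b(108,484),(-61,183,60)),(s,b(385,541),(45,0,60))]
for name,O in(("top",obs),("side",obs2),("both",obs+obs2)):
    f=lambda q:np.concatenate([(proj(p,W(P,q))[0]-uv) for p,uv,P in O])
    r=least_squares(f,[640,150,0.07],x_scale=[1,1,.01]); print(name,r.x,np.round(r.fun,1))
for uv,z in((a(297,93),60),(a(297,218),60),(a(292,173),96)):
    w=back(t,[uv],z)[0]; print(toP(w),w)
print("ball",toP([648,53.4]))
go([582,150,170],90+np.degrees(.072))
go([582,150,170],np.degrees(.072))
E
```

```text
top [6.39499065e+02 1.54940177e+02 7.19593202e-02] [ 0.1 -0.   0.8  0.  -0.2  0.1 -0.6 -0.1 -0.   0. ]
side [6.40378361e+02 1.56332415e+02 7.99983612e-02] [ 0.3 -0.2 -0.3  0.2  0.  -0.1]
both [6.39411186e+02 1.55239690e+02 7.27527758e-02] [-0.1 -0.1  0.6  0.1 -0.3  0.2 -0.7 -0.1 -0.1  0.1  0.6 -0.  -0.1  0.3
  0.   0.3]
[12.92876098 -6.8661802 ] [652.88920206 148.98167598  60.        ]
[-85.63809242  -5.11625476] [554.45183779 143.63638418  60.        ]
[-57.51622262  -8.1230853 ] [582.71715198 142.66036966  96.        ]
ball [   1.17628999 -101.848497  ]
shift [-1.822 -0.931  0.176] turn -0.676 yaw 63.7
shift [-1.822 -0.931  0.176] turn 1.324 yaw 63.7
```

```bash
python3 -m pendant '[[[1,-0.1,-0.05,0,0.1],[1,-0.25,-0.12,0,0.25],[1,-0.4,-0.2,0,0.45],[1,-0.55,-0.28,0,0.65],[1,-0.7,-0.36,0,0.85],[1,-0.85,-0.44,0,1],[1,-0.95,-0.48,0,1],[1,-0.95,-0.48,0,1]]]'; python3 - <<'E'
from h import *
w=W([-57.5,-6,150]); go(w,4.1); print(w)
E
```

```text
time_s: 2.5
position: [437.7, 346.4, 214.0]
orientation: [0.0, 0.584, 0.812, 0.0]
force: [0.6, 0.8, -0.2]
finger_gap: 91.4
grasp_force: 0.0
shift [-0.949  0.292  0.256] turn 0.322 yaw 18.6
[np.float64(582.5806024745787), np.float64(144.77912131566325), 150]
```

```bash
python3 -m pendant '[[[1,-0.1,0.03,0.02,0.05],[1,-0.25,0.08,0.06,0.15],[1,-0.4,0.12,0.1,0.25],[1,-0.6,0.18,0.15,0.32],[1,-0.78,0.24,0.2,0.32],[1,-0.9,0.28,0.24,0.32],[1,-0.949,0.292,0.256,0.32],[1,-0.949,0.292,0.256,0.32]]]'; python3 - <<'E'
from h import *
p=shot("wrist"); cv2.imwrite("pics/w1.png",cv2.resize(p["pixels"],(800,600)))
d=arm.cut_out(p,"ball1_center")
for x in d: print(x["score"],x["bbox"])
for x in arm.look_for(p,"door_knob"):
    b=x["bbox"];print("knob",x["score"],b)
print(proj(p,[W([-57.5,-5,96]),W([2,-102,40]),W([45,-100,50]),W([45,0,60])]))
go(W([-57.5,-5.5,67]),4.1)
E
```

```text
time_s: 3.5
position: [581.6, 146.6, 149.8]
orientation: [-0.0, 0.68, 0.733, -0.0]
force: [-0.3, -0.0, 0.4]
finger_gap: 91.3
grasp_force: 0.0
0.76 [265.8, 262.3, 338.7, 285.7]
knob 0.58 [220.4, 177.5, 326.7, 220.1]
[[252.5069236  205.75491933]
 [307.38172434 277.64530762]
 [350.40992956 280.78434563]
 [363.21968816 189.57759067]]
shift [-0.009  0.004  0.333] turn 0.006 yaw 4.4
```

View pics/w1.png

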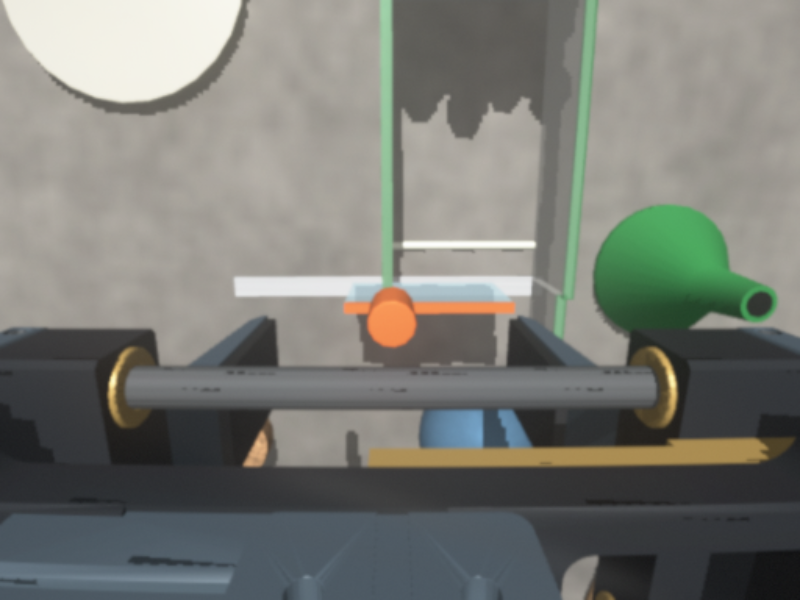

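The wrist view shows the knob between the open fingers at (391,323), matching the prediction within 2 mm. The planter edges also line up.

```bash
python3 -m pendant '[[[1,0,0,0.08,0],[1,-0.01,0.004,0.16,0],[1,-0.01,0.004,0.25,0],[1,-0.01,0.004,0.33,0],[1,-0.01,0.004,0.33,0],[-1,-0.01,0.004,0.33,0],[-1,-0.01,0.004,0.33,0],[-1,-0.01,0.004,0.33,0]]]' 12; python3 -m pendant '[[[-1,0,0,0,0],[-1,0,0,0,0],[-1,0,-0.06,0,0],[-1,0,-0.13,0,0],[-1,0,-0.2,0,0],[-1,0,-0.26,0,0],[-1,0,-0.305,0,0],[-1,0,-0.31,0,0]]]' ;  python3 -m pendant '[[[-1,0,0,0,0],[1,0,0,0,0],[1,0,0,0,0],[1,0,0,0,0],[1,0,0,-0.1,0],[1,0,0,-0.25,0],[1,0,0,-0.4,0],[1,0,0,-0.4,0]]]'; python3 - <<'E'
from h import *
p=shot("top"); cv2.imwrite("pics/t2.png",cv2.resize(p["pixels"][100:300,80:346],(798,600),interpolation=cv2.INTER_CUBIC))
E
```

```text
time_s: 4.65
position: [583.3, 144.0, 68.1]
orientation: [0.0, 0.68, 0.733, 0.0]
force: [-0.6, -0.5, 0.1]
finger_gap: 64.2
grasp_force: 0.0
time_s: 5.65
position: [505.1, 137.9, 67.6]
orientation: [-0.0, 0.68, 0.733, -0.0]
force: [-0.3, -3.4, 3.1]
finger_gap: 25.6
grasp_force: 12.0
time_s: 6.65
position: [507.3, 138.4, 169.9]
orientation: [0.001, 0.68, 0.733, 0.002]
force: [-0.4, -0.2, -1.3]
finger_gap: 90.6
grasp_force: 0.0
```

View pics/t2.png

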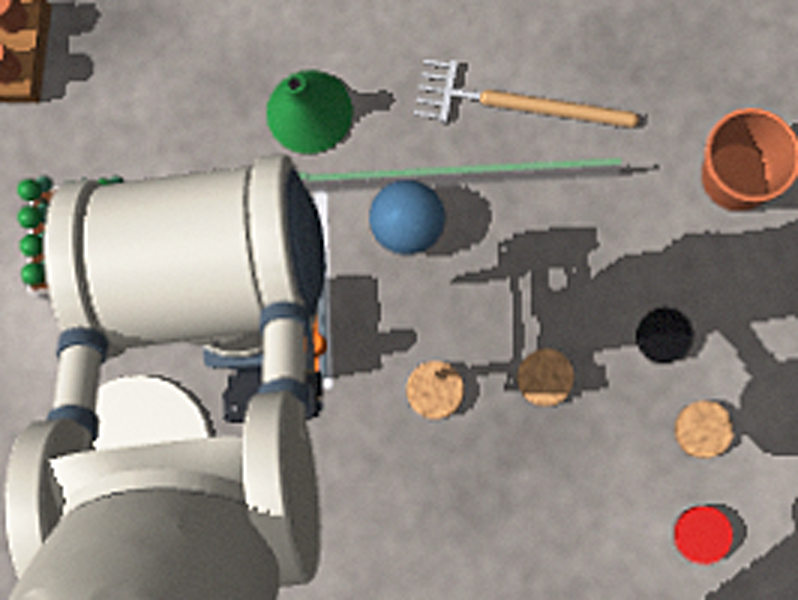

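The door is open and the ball is still at the fence, at crop (407,217). Now I position above the ball.

```bash
cat >> h.py <<'E'
def ball(n="top"):
    p=shot(n); h=cv2.cvtColor(p["pixels"],cv2.COLOR_BGR2HSV).astype(int)
    m=((h[...,0]>95)&(h[...,0]<125)&(h[...,1]>90)&(h[...,2]>40)).astype(np.uint8)
    m=cv2.morphologyEx(m,cv2.MORPH_OPEN,np.ones((3,3),np.uint8))
    k,l,st,c=cv2.connectedComponentsWithStats(m); i=1+np.argmax(st[1:,4])
    pts=np.argwhere(l==i)[:,::-1].astype(np.float32); (cx,cy),r=cv2.minEnclosingCircle(pts)
    w=back(p,[[cx,cy]],40)[0]; print(n,"ball bbox",st[i],"r",round(r,1),"world",np.round(w,1),"planter",np.round(toP(w),1)); return w
E
python3 - <<'E'
from h import *
ball(); ball("side")
go(W([2,-102,170]),-86); 
E
```

```text
top ball bbox [203 160  25  24 471] r 12.3 world [645.8  52.9  40. ] planter [  -1.  -102.2]
side ball bbox [241 157  19  16 210] r 10.1 world [649.4  70.4  40. ] planter [  3.8 -85. ]
shift [-0.381  0.547 -0.014] turn -1.993 yaw 4.3
```

```bash
python3 -m pendant '[[[1,-0.06,0.08,0,0.1],[1,-0.12,0.16,0,0.3],[1,-0.18,0.26,0,0.5],[1,-0.24,0.36,0,0.7],[1,-0.3,0.44,0,0.9],[1,-0.35,0.51,0,1],[1,-0.38,0.547,0,1],[1,-0.38,0.547,0,1]]]';python3 -m pendant '[[[1,0,0,0,0.1],[1,0,0,0,0.3],[1,0,0,0,0.5],[1,0,0,0,0.7],[1,0,0,0,0.9],[1,0,0,0,1],[1,0,0,0,1],[1,0,0,0,1]]]'; python3 - <<'E'
from h import *
ball(); w=ball("wrist"); p=shot("wrist"); cv2.imwrite("pics/w3.png",p["pixels"])
print(proj(p,[W([2,-102,40]),W([45,-102,50])]))
go(W([0,-102,170]),-86)
E
```

```text
time_s: 7.8
position: [649.0, 53.4, 166.4]
orientation: [-0.0, 0.909, 0.418, -0.001]
force: [0.1, 1.0, -0.2]
finger_gap: 91.3
grasp_force: 0.0
time_s: 8.8
position: [648.8, 53.9, 167.4]
orientation: [-0.0, 0.999, 0.039, -0.0]
force: [0.4, 0.5, -0.8]
finger_gap: 91.3
grasp_force: 0.0
top ball bbox [204 165   5   7  33] r 3.6 world [658.8  82.4  40. ] planter [ 14.  -73.7]
wrist ball bbox [ 217  157   65   67 3363] r 34.8 world [643.   56.2  40. ] planter [ -3.6 -98.7]
[[251.51911816 184.3047954 ]
 [251.74155044 143.67936353]]
shift [-0.009  0.002 -0.01 ] turn 0.009 yaw -85.6
```

View pics/w3.png

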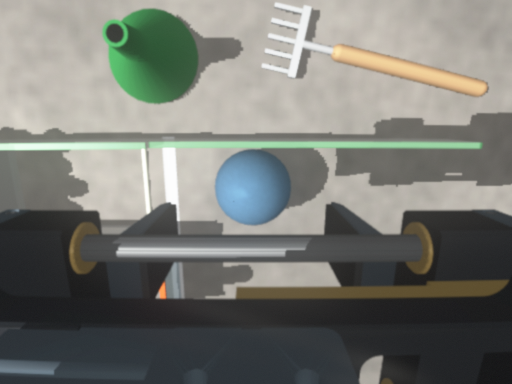

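The wrist view shows the ball at (253,187), between the fingers and touching the fence line at y≈144. I go down around it and push.

```bash
python3 -m pendant '[[[1,-0.005,0.006,0.06,0.01],[1,-0.005,0.006,0.14,0.01],[1,-0.005,0.006,0.22,0.01],[1,-0.005,0.006,0.3,0.01],[1,-0.005,0.006,0.38,0.01],[1,-0.005,0.006,0.46,0.01],[1,-0.005,0.006,0.53,0.01],[1,-0.005,0.006,0.585,0.01]]]';python3 -m pendant '[[[1,0,0,0,0],[1,0,-0.02,0,0],[1,0,-0.05,0,0],[1,0,-0.08,0,0],[1,0,-0.11,0,0],[1,0,-0.14,0,0],[1,0,-0.17,0,0],[1,0,-0.2,0,0]]]'; python3 - <<'E'
from h import *
o=arm.get_obs(); print(toP(o["position"]),yaw())
w=ball("wrist"); p=shot("wrist"); cv2.imwrite("pics/w4.png",p["pixels"])
print(proj(p,[W([2,-58.7,40]),W([45,-58.7,50])]))
E
```

```text
time_s: 9.95
position: [647.7, 52.0, 19.8]
orientation: [-0.0, 0.999, 0.034, -0.0]
force: [0.2, 0.4, -0.0]
finger_gap: 91.1
grasp_force: 0.0
time_s: 10.95
position: [644.7, 102.4, 21.1]
orientation: [0.0, 0.999, 0.034, -0.0]
force: [0.5, -0.3, 0.3]
finger_gap: 91.3
grasp_force: 0.1
[  1.41245591 -52.6994832 ] -86.13426550173273
wrist ball bbox [ 249  199   82   35 2123] r 40.7 world [653.9  81.8  40. ] planter [  9.1 -74. ]
[[263.37780077 238.9503705 ]
 [264.6643391  165.37472795]]
```

View pics/w4.png

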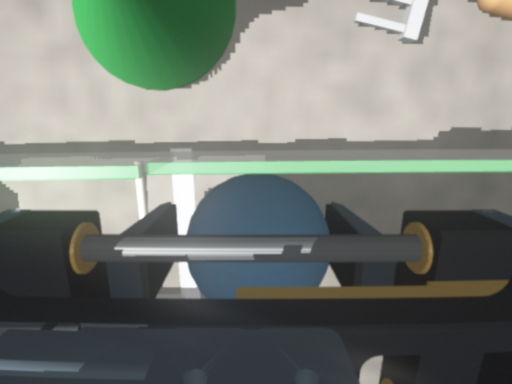

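The ball rolls against the rear finger and stays close to the fence, its far edge at row 173 just below the green edge. I keep pushing.

```bash
python3 -m pendant '[[[1,0,-0.03,0,0],[1,0,-0.065,0,0],[1,0,-0.1,0,0],[1,0,-0.135,0,0],[1,0,-0.17,0,0],[1,0,-0.2,0,0],[1,0,-0.23,0,0],[1,0,-0.26,0,0]]]';python3 -m pendant '[[[1,0,-0.03,0,0],[1,0,-0.065,0,0],[1,0,-0.1,0,0],[1,0,-0.135,0,0],[1,0,-0.17,0,0],[1,0,-0.2,0,0],[1,0,-0.23,0,0],[1,0,-0.26,0,0]]]';  python3 - <<'E'
from h import *
o=arm.get_obs(); print(toP(o["position"]),yaw())
p=shot("side"); cv2.imwrite("pics/s5.png",cv2.resize(p["pixels"][80:230,150:350],(800,600)))
E
```

```text
time_s: 12.05
position: [640.3, 167.2, 21.2]
orientation: [0.0, 0.999, 0.034, -0.0]
force: [-0.3, -0.3, -0.1]
finger_gap: 91.2
grasp_force: 0.1
time_s: 13.05
position: [636.0, 232.1, 21.2]
orientation: [0.0, 0.999, 0.034, -0.0]
force: [-0.4, 0.5, 0.8]
finger_gap: 91.0
grasp_force: 0.1
[ 2.03438085 77.21790625] -86.14021006986817
```

View pics/s5.png

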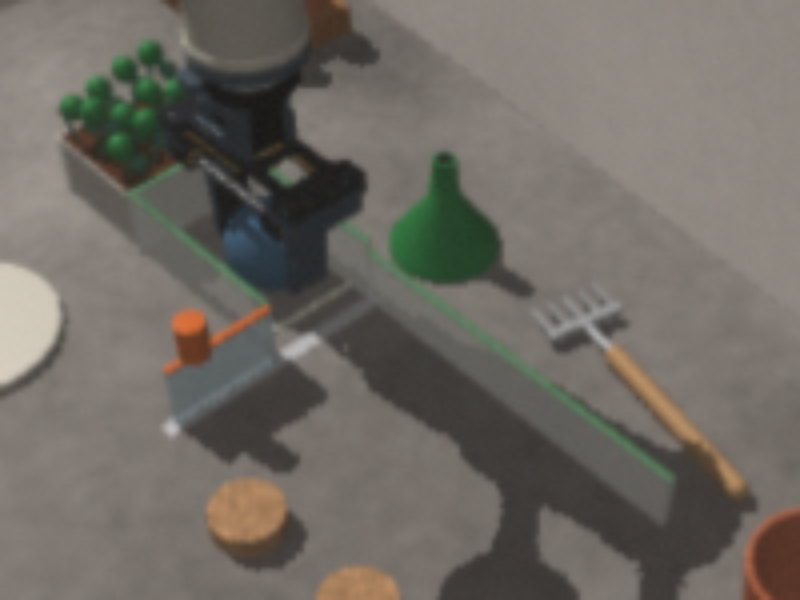

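The ball is inside the bay, past the sill, and the door is fully open with its knob at crop (190,338). I lift and go to the knob.

```bash
python3 -m pendant '[[[1,0,0,-0.06,0],[1,0,0,-0.14,0],[1,0,0,-0.24,0],[1,0,0,-0.36,0],[1,0,0,-0.5,0],[1,0,0,-0.6,0],[1,0,0,-0.6,0],[1,0,0,-0.6,0]]]'; python3 -m pendant '[[[1,-0.05,0.03,0,0],[1,-0.15,0.09,0,0],[1,-0.25,0.16,0,0],[1,-0.35,0.22,0,0],[1,-0.45,0.28,0,0],[1,-0.52,0.33,0,0],[1,-0.544,0.33,0,0],[1,-0.544,0.33,0,0]]]'; python3 - <<'E'
from h import *
p=shot("wrist"); cv2.imwrite("pics/w6.png",p["pixels"])
h=cv2.cvtColor(p["pixels"],cv2.COLOR_BGR2HSV).astype(int)
for x in arm.look_for(p,"door_knob"): print(x)
t=shot("top"); ball(); ball("side")
print(proj(p,[W([-134,-5,96])]))
go(W([-134,-5,67]),94)
E
```

```text
time_s: 14.1
position: [635.8, 231.3, 171.4]
orientation: [0.0, 0.999, 0.034, 0.0]
force: [0.0, -0.1, -0.2]
finger_gap: 91.4
grasp_force: 0.0
time_s: 15.1
position: [505.8, 140.4, 171.0]
orientation: [-0.0, 0.999, 0.034, -0.0]
force: [-0.2, -0.2, 0.6]
finger_gap: 91.3
grasp_force: 0.0
{'bbox': [239.3, 114.3, 271.8, 213.8], 'score': 0.81}Traceback (most recent call last):
  File "<stdin>", line 5, in <module>
  File "h.py", line 37, in ball
    k,l,st,c=cv2.connectedComponentsWithStats(m); i=1+np.argmax(st[1:,4])
                                                      ~~~~~~~~~^^^^^^^^^^
    return _wrapfunc(a, 'argmax', axis=axis, out=out, **kwds)
    return bound(*args, **kwds)
ValueError: attempt to get argmax of an empty sequence
```

View pics/w6.png

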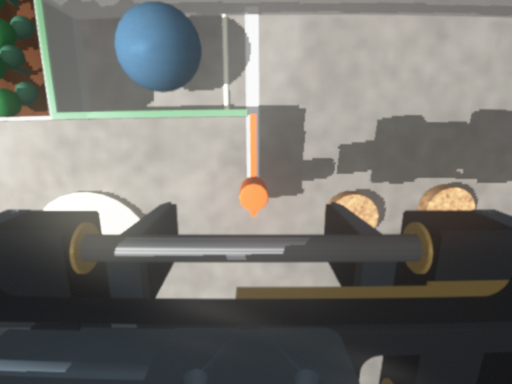

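The wrist view shows the ball well inside the bay, clear of the sill, and the knob at (254,196).

```bash
python3 - <<'E'
from h import *
p=shot("wrist"); print(toP(tool()[:3,3]))
w=back(p,[[254,192]],96)[0]; k=toP(w); print("knob",k)
print(proj(p,[W([-134,-5,96])]))
go(W([k[0],-5,67]),94)
E
```

```text
[-133.90281868   -4.83935633]
knob [-129.34265252   -7.29851692]
[[251.38174649 197.19048136]]
shift [0.018 0.001 0.416] turn -0.003 yaw -86.1
```

```bash
python3 -m pendant '[[[1,0.008,0.003,0.1,0],[1,0.008,0.003,0.2,0],[1,0.008,0.003,0.3,0],[1,0.008,0.003,0.38,0],[1,0.008,0.003,0.415,0],[-1,0.008,0.003,0.415,0],[-1,0.008,0.003,0.415,0],[-1,0.008,0.003,0.415,0]]]' 15; python3 -m pendant '[[[-1,0,0,0,0],[-1,0,0,0,0],[-1,0.04,0,0,0],[-1,0.1,0,0,0],[-1,0.16,0,0,0],[-1,0.22,0,0,0],[-1,0.28,0,0,0],[-1,0.33,0,0,0]]]';python3 -m pendant '[[[-1,0.02,0,0,0],[-1,0.04,0,0,0],[-1,0.06,0,0,0],[-1,0.08,0,0,0],[-1,0.1,0,0,0],[-1,0.12,0,0,0],[-1,0.13,0,0,0],[-1,0.13,0,0,0]]]'; python3 - <<'E'
from h import *
o=arm.get_obs(); print(toP(o["position"]),o["force"],o["finger_gap"],yaw())
E
```

```text
time_s: 16.35
position: [508.3, 139.6, 68.1]
orientation: [-0.0, 0.999, 0.034, 0.001]
force: [-0.8, -0.0, 0.0]
finger_gap: 64.0
grasp_force: 0.0
time_s: 17.35
position: [591.6, 145.1, 67.3]
orientation: [-0.0, 0.999, 0.034, 0.0]
force: [-0.4, 0.7, -0.3]
finger_gap: 0.6
grasp_force: 0.0
time_s: 18.35
position: [622.7, 147.3, 67.4]
orientation: [0.0, 0.999, 0.034, 0.0]
force: [-0.4, 0.5, -0.1]
finger_gap: 0.6
grasp_force: 0.0
[-17.26478582  -6.39625884] [-0.41559176  0.52558746 -0.06642824] 0.5940328285116876 -86.13722420162523
```

The fingers closed empty, so I look.

```bash
python3 -m pendant '[[[-1,0,0,-0.1,0],[-1,0,0,-0.25,0],[-1,0,0,-0.41,0],[1,0,0,-0.41,0],[1,-0.1,0,-0.41,0],[1,-0.25,0,-0.41,0],[1,-0.35,0,-0.41,0],[1,-0.35,0,-0.41,0]]]'; python3 - <<'E'
from h import *
p=shot("wrist"); t=shot("side"); cv2.imwrite("pics/w7.png",np.hstack([cv2.resize(p["pixels"],(400,300)),cv2.resize(t["pixels"][80:230,150:350],(400,300))])); print(toP(tool()[:3,3]),tool()[2,3])
E
```

```text
time_s: 19.35
position: [533.2, 141.2, 169.3]
orientation: [0.0, 0.999, 0.034, -0.001]
force: [0.9, -0.1, -0.5]
finger_gap: 47.6
grasp_force: 0.0
[-104.69224654   -6.02458973] 169.58257419922955
```

View pics/w7.png

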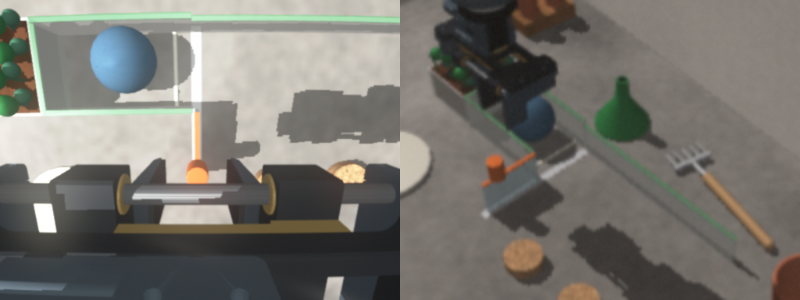

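The door is still open and the knob is at left-pane (197,170). I compute where it is relative to the TCP.

```bash
python3 - <<'E'
from h import *
for n in("wrist","side","top"):
    p=shot(n); h=cv2.cvtColor(p["pixels"],cv2.COLOR_BGR2HSV).astype(int)
    m=((h[...,0]>5)&(h[...,0]<16)&(h[...,1]>200)&(h[...,2]>120)).astype(np.uint8)
    k,l,st,c=cv2.connectedComponentsWithStats(m)
    for i in range(1,k):
        if st[i,4]>25: print(n,st[i],np.round(c[i],1))
    print({x:np.round(proj(p,[W([x,-5,96]),W([x,-5,60])]),0).tolist() for x in (-145,-140,-135,-130,-125,-120,-115)})
E
```

```text
{-145: [[250.0, 241.0], [250.0, 226.0]], -140: [[250.0, 235.0], [250.0, 222.0]], -135: [[250.0, 230.0], [250.0, 217.0]], -130: [[250.0, 225.0], [250.0, 212.0]], -125: [[250.0, 220.0], [250.0, 208.0]], -120: [[250.0, 214.0], [250.0, 203.0]], -115: [[250.0, 209.0], [250.0, 198.0]]}
{-145: [[194.0, 161.0], [195.0, 170.0]], -140: [[195.0, 161.0], [197.0, 169.0]], -135: [[196.0, 160.0], [198.0, 168.0]], -130: [[198.0, 159.0], [199.0, 167.0]], -125: [[199.0, 158.0], [201.0, 167.0]], -120: [[200.0, 157.0], [202.0, 166.0]], -115: [[202.0, 157.0], [203.0, 165.0]]}
top [181 209   7  15  35] [184.4 214.3]
{-145: [[182.0, 217.0], [184.0, 218.0]], -140: [[182.0, 215.0], [184.0, 217.0]], -135: [[182.0, 214.0], [184.0, 215.0]], -130: [[182.0, 212.0], [184.0, 213.0]], -125: [[182.0, 210.0], [184.0, 212.0]], -120: [[182.0, 209.0], [184.0, 210.0]], -115: [[182.0, 207.0], [184.0, 209.0]]}
```

The knob is at x≈-133, where I expected it. I moved before the fingers had closed, so I repeat with a full closing time.

```bash
python3 -m pendant '[[[1,-0.05,0,0,0],[1,-0.114,0,0,0],[1,-0.114,0,0,0],[1,-0.114,0,0.1,0],[1,-0.114,0,0.2,0],[1,-0.114,0,0.3,0],[1,-0.114,0,0.38,0],[1,-0.114,0,0.41,0]]]' 15; python3 -m pendant '[[[-1,0,0,0,0],[-1,0,0,0,0],[-1,0,0,0,0],[-1,0,0,0,0],[-1,0,0,0,0],[-1,0,0,0,0],[-1,0,0,0,0],[-1,0,0,0,0]]]';python3 -m pendant '[[[-1,0.03,0,0,0],[-1,0.08,0,0,0],[-1,0.13,0,0,0],[-1,0.18,0,0,0],[-1,0.23,0,0,0],[-1,0.28,0,0,0],[-1,0.32,0,0,0],[-1,0.34,0,0,0]]]';python3 -m pendant '[[[-1,0.02,0,0,0],[-1,0.04,0,0,0],[-1,0.06,0,0,0],[-1,0.08,0,0,0],[-1,0.095,0,0,0],[-1,0.1,0,0,0],[-1,0.1,0,0,0],[-1,0.1,0,0,0]]]'; python3 - <<'E'
from h import *
o=arm.get_obs(); print(toP(o["position"]),o["force"],o["finger_gap"],yaw())
E
```

```text
time_s: 20.6
position: [506.6, 139.4, 66.6]
orientation: [0.0, 0.999, 0.034, -0.001]
force: [-0.0, -0.2, 0.2]
finger_gap: 91.6
grasp_force: 0.0
time_s: 21.6
position: [506.9, 138.4, 67.4]
orientation: [0.001, 0.999, 0.034, -0.0]
force: [1.1, -12.2, 1.1]
finger_gap: 25.8
grasp_force: 15.0
time_s: 22.6
position: [592.2, 144.9, 67.4]
orientation: [0.0, 0.999, 0.034, 0.0]
force: [-1.7, -5.3, 3.9]
finger_gap: 25.5
grasp_force: 15.0
time_s: 23.6
position: [613.5, 146.5, 66.7]
orientation: [0.0, 0.999, 0.034, -0.003]
force: [-15.4, -6.1, 8.3]
finger_gap: 25.6
grasp_force: 15.0
[-26.52190325  -6.48595767] [-15.40585082  -6.11781116   8.3141443 ] 25.584306248311528 -86.1298116385754
```

The push ended against the stop at 15 N, so the door is shut. I release, lift and head for the nearest disc.

```bash
python3 -m pendant '[[[1,-0.01,0,0,0],[1,-0.01,0,0,0],[1,-0.01,0,0,0],[1,-0.01,0,0,0],[1,-0.01,0,0,0],[1,-0.01,0,-0.12,0],[1,-0.01,0,-0.28,0],[1,-0.01,0,-0.41,0]]]' 15; python3 -m pendant '[[[1,-0.1,0.1,0,0.087],[1,-0.25,0.2,0,0.087],[1,-0.4,0.3,0,0.087],[1,-0.5,0.42,0,0.087],[1,-0.55,0.5,0,0.087],[1,-0.55,0.56,0,0.087],[1,-0.55,0.56,0,0.087],[1,-0.55,0.56,0,0.087]]]'
cat >> h.py <<'E'
def corks(n="wrist",z=20):
    p=shot(n); h=cv2.cvtColor(p["pixels"],cv2.COLOR_BGR2HSV).astype(int); out=[]
    m=((h[...,0]>8)&(h[...,0]<20)&(h[...,1]>75)&(h[...,2]>50)).astype(np.uint8)
    m=cv2.morphologyEx(m,cv2.MORPH_OPEN,np.ones((3,3),np.uint8))
    k,l,st,c=cv2.connectedComponentsWithStats(m)
    for i in range(1,k):
        if st[i,4]>120:
            pts=np.argwhere(l==i)[:,::-1]; w=back(p,pts,z)[:,:2].astype(np.float32); (x,y),r=cv2.minEnclosingCircle(w)
            if 22<r<45: out.append((round(x,1),round(y,1),round(r,1))); print(n,"cork",st[i],"c",np.round(back(p,c[i],z)[0][:2],1),"circle",out[-1])
    return p,out
E
python3 - <<'E'
from h import *
print(tool()[:3,3],yaw())
p,_=corks(); corks("top"); corks("side"); cv2.imwrite("pics/w8.png",p["pixels"])
t=shot("top"); cv2.imwrite("pics/t8.png",t["pixels"])
E
```

```text
time_s: 24.6
position: [614.4, 146.7, 171.4]
orientation: [-0.0, 0.999, 0.034, 0.0]
force: [0.0, -0.6, -0.6]
finger_gap: 91.4
grasp_force: 0.0
time_s: 25.6
position: [487.0, -1.8, 169.9]
orientation: [-0.0, 1.0, -0.0, 0.0]
force: [0.0, 0.4, 0.0]
finger_gap: 91.2
grasp_force: 0.0
[486.98564311  -1.84030416 169.85418506] -90.04761460305106
wrist cork [  49    0   52   90 2074] c [626.7 178.8] circle (628.8, 170.7, 43.6)
wrist cork [ 307  156   55   51 2042] c [486.2 -95.1] circle (485.1, -95.5, 31.9)
wrist cork [ 208  170   52   51 1857] c [470.2  17.1] circle (469.1, 18.3, 30.5)
wrist cork [444 199  41  13 394] c [ 456.4 -251.3] circle (454.9, -251.4, 24.2)
top cork [255 217  16  18 172] c [ 479.3 -105.2] circle (483.4, -96.7, 29.7)
top cork [348 219  20  19 293] c [ 480.1 -400.6] circle (480.7, -400.4, 31.8)
top cork [216 228  19  12 164] c [456.1  16.4] circle (463.2, 16.9, 28.8)
top cork [305 234  20  19 303] c [ 431.6 -263.2] circle (431.9, -262.9, 31.2)
side cork [202 200  20  19 318] c [464.9  11.7] circle (465.4, 12.3, 35.2)
side cork [229 222  21  20 350] c [ 480.1 -102.3] circle (481.5, -102.2, 34.6)
side cork [251 273  24  25 464] c [ 429.5 -268. ] circle (429.5, -267.8, 33.6)
side cork [302 302  25  26 516] c [ 477.9 -406. ] circle (478.7, -406.5, 33.0)
```

View pics/w8.png

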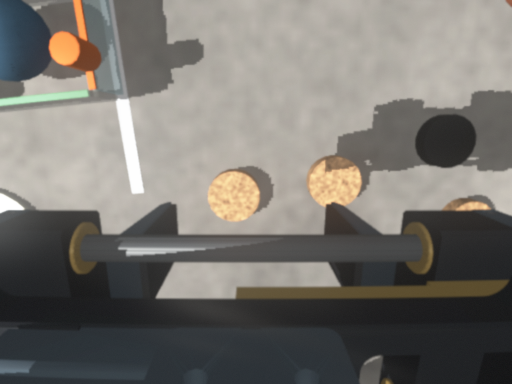

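Disc 1 is at (234,195), world (468.5,17.8). Disc 2 is at (334,181), world (484,-95.7). The door looks shut with the ball behind it. I grasp disc 1.

```bash
python3 -m pendant '[[[1,-0.074,-0.078,0.06,0],[1,-0.074,-0.078,0.15,0],[1,-0.074,-0.078,0.26,0],[1,-0.074,-0.078,0.38,0],[1,-0.074,-0.078,0.5,0],[1,-0.074,-0.078,0.6,0],[1,-0.074,-0.078,0.65,0],[1,-0.074,-0.078,0.66,0]]]' 15; python3 -m pendant '[[[-1,0,0,0,0],[-1,0,0,0,0],[-1,0,0,0,0],[-1,0,0,0,0],[-1,0,0,0,0],[-1,0,0,-0.05,0],[-1,0,0,-0.2,0],[-1,0,0,-0.35,0]]]'; python3 - <<'E'
from h import *
print(tool()[:3,3]); go([396,334,60])
E
```

```text
time_s: 26.8
position: [467.8, 17.4, 4.6]
orientation: [-0.0, 1.0, -0.0, -0.0]
force: [0.8, 0.8, 0.8]
finger_gap: 91.1
grasp_force: 0.0
time_s: 27.8
position: [467.6, 17.3, 94.0]
orientation: [-0.0, 1.0, -0.0, -0.0]
force: [-0.7, 0.3, 0.3]
finger_gap: 59.4
grasp_force: 15.0
[467.57484304  17.30931813  94.01480984]
shift [-0.287 -1.266  0.136] turn None yaw -90.1
```

```bash
python3 -m pendant '[[[-1,-0.02,-0.06,-0.05,0],[-1,-0.04,-0.16,-0.12,0],[-1,-0.06,-0.27,-0.2,0],[-1,-0.08,-0.38,-0.28,0],[-1,-0.1,-0.5,-0.3,0],[-1,-0.12,-0.6,-0.3,0],[-1,-0.14,-0.63,-0.3,0],[-1,-0.14,-0.63,-0.3,0]]]'; python3 -m pendant '[[[-1,-0.02,-0.06,0,0],[-1,-0.04,-0.16,0,0],[-1,-0.06,-0.27,0,0],[-1,-0.08,-0.38,0,0],[-1,-0.1,-0.5,0,0],[-1,-0.12,-0.6,0,0],[-1,-0.147,-0.636,0,0],[-1,-0.147,-0.636,0,0]]]'; python3 - <<'E'
from h import *
print(tool()[:3,3]); p=shot("wrist"); cv2.imwrite("pics/w9.png",p["pixels"])
h=cv2.cvtColor(p["pixels"],cv2.COLOR_BGR2HSV).astype(int)
th=np.linspace(0,2*np.pi,9)[:-1]
print(np.round(proj(p,np.c_[396+80*np.cos(th),334+80*np.sin(th),8+0*th])).tolist())
E
```

```text
time_s: 28.8
position: [432.2, 174.9, 167.2]
orientation: [0.0, 1.0, 0.0, -0.0]
force: [0.8, 0.1, 0.0]
finger_gap: 59.1
grasp_force: 15.0
time_s: 29.8
position: [395.8, 333.7, 167.3]
orientation: [0.0, 1.0, -0.0, -0.0]
force: [0.4, -0.8, 0.1]
finger_gap: 59.4
grasp_force: 15.0
[395.83675671 333.74448988 167.25446071]
[[251.0, 106.0], [200.0, 128.0], [182.0, 178.0], [204.0, 224.0], [251.0, 242.0], [298.0, 224.0], [320.0, 178.0], [302.0, 128.0]]
```

View pics/w9.png

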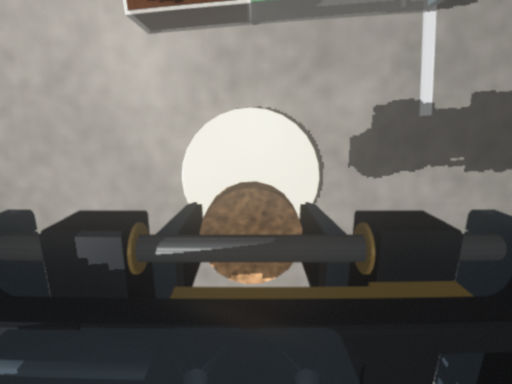

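The saucer spans columns 182–320 with its top at row 107, matching (396,334) within 1 mm. The disc is held centrally. I place it.

```bash
python3 -m pendant '[[[-1,0,0,0.08,0],[-1,0,0,0.2,0],[-1,0,0,0.32,0],[-1,0,0,0.44,0],[-1,0,0,0.53,0],[-1,0,0,0.58,0],[-1,0,0,0.605,0],[-1,0,0,0.616,0]]]'; python3 -m pendant '[[[-1,0,0,0,0],[-1,0,0,0,0],[1,0,0,0,0],[1,0,0,0,0],[1,0,0,0,0],[1,0,0,0,0],[1,0,0,0,0],[1,0,0,-0.04,0]]]'; python3 -m pendant '[[[1,0,0,-0.1,0],[1,0,0,-0.25,0],[1,0,0,-0.4,0],[1,0,0,-0.57,0],[1,0,0,-0.57,0],[1,0,0,-0.57,0],[1,0,0,-0.57,0],[1,0,0,-0.57,0]]]'; python3 - <<'E'
from h import *
print(tool()[:3,3]); p,_=corks("wrist",28); p=shot("wrist");
go([484,-95.7,165])
corks("top"); 
E
```

```text
time_s: 30.85
position: [396.8, 333.8, 13.6]
orientation: [-0.0, 1.0, -0.001, 0.0]
force: [0.2, -0.1, -0.4]
finger_gap: 59.7
grasp_force: 15.0
time_s: 31.85
position: [396.1, 333.6, 23.3]
orientation: [0.0, 1.0, -0.0, -0.001]
force: [-0.3, -0.3, -0.3]
finger_gap: 91.1
grasp_force: 0.0
time_s: 32.85
position: [396.1, 333.6, 165.1]
orientation: [0.0, 1.0, -0.0, -0.001]
force: [-0.5, -0.0, 0.4]
finger_gap: 91.1
grasp_force: 0.0
[396.07255753 333.58163186 165.12173592]
wrist cork [126   0  77   9 390] c [571.8 425.2] circle (572.7, 416.5, 36.6)
wrist cork [ 224  154   54   54 2247] c [397.4 334.1] circle (396.9, 334.2, 29.5)
shift [0.353 1.717 0.002] turn None yaw -90.1
top cork [342 211  20  19 295] c [ 504.3 -382.8] circle (504.7, -382.5, 31.7)
top cork [253 216  18  19 283] c [483.4 -96.6] circle (483.6, -96.7, 29.9)
top cork [305 234  19  19 290] c [ 431.8 -262.1] circle (432.0, -262.3, 30.6)
```

Disc 1 is centred. The far disc has been knocked to about (504,-383). Next is disc 2.

```bash
python3 -m pendant '[[[1,0.03,0.1,0,0],[1,0.06,0.22,0,0],[1,0.08,0.36,0,0],[1,0.1,0.5,0,0],[1,0.13,0.65,0,0],[1,0.16,0.78,0,0],[1,0.176,0.86,0,0],[1,0.176,0.86,0,0]]]';  python3 -m pendant '[[[1,0.03,0.1,0,0],[1,0.06,0.22,0,0],[1,0.08,0.36,0,0],[1,0.1,0.5,0,0],[1,0.13,0.65,0,0],[1,0.16,0.78,0,0],[1,0.177,0.857,0,0],[1,0.177,0.857,0,0]]]'; python3 - <<'E'
from h import *
print(tool()[:3,3]); p,o=corks()
x,y,_=min(o,key=lambda c:abs(c[0]-484)+abs(c[1]+96)); go([x,y,4.6])
E
```

```text
time_s: 34.0
position: [440.5, 117.9, 165.8]
orientation: [0.0, 1.0, -0.001, -0.0]
force: [-0.2, 0.8, -0.6]
finger_gap: 91.7
grasp_force: 0.0
time_s: 35.0
position: [484.6, -95.7, 165.8]
orientation: [-0.0, 1.0, -0.001, -0.0]
force: [0.4, 1.0, -0.1]
finger_gap: 91.0
grasp_force: 0.0
[484.58214578 -95.68757142 165.75751876]
wrist cork [ 464  122   48   53 2107] c [ 520.9 -360.6] circle (518.7, -363.2, 33.3)
wrist cork [ 226  154   54   53 1774] c [484.4 -96.9] circle (484.2, -97.3, 30.0)
wrist cork [ 366  198   51   37 1180] c [ 443.9 -253.9] circle (443.7, -256.7, 29.5)
shift [0.    0.01  0.645] turn None yaw -90.1
```

```bash
python3 -m pendant '[[[1,0,0.006,0.06,0],[1,0,0.006,0.15,0],[1,0,0.006,0.26,0],[1,0,0.006,0.38,0],[1,0,0.006,0.5,0],[1,0,0.006,0.6,0],[1,0,0.006,0.635,0],[1,0,0.006,0.645,0]]]' 15; python3 -m pendant '[[[-1,0,0,0,0],[-1,0,0,0,0],[-1,0,0,0,0],[-1,0,0,0,0],[-1,0,0,0,0],[-1,0,0,-0.05,0],[-1,0,0,-0.2,0],[-1,0,0,-0.4,0]]]'; python3 - <<'E'
from h import *
print(tool()[:3,3]); go([396.3,334,105])
E
```

```text
time_s: 36.05
position: [484.3, -96.3, 4.7]
orientation: [-0.0, 1.0, -0.0, -0.0]
force: [0.5, 0.3, 0.9]
finger_gap: 91.5
grasp_force: 0.0
time_s: 37.05
position: [483.5, -96.8, 105.8]
orientation: [-0.0, 1.0, -0.0, -0.001]
force: [1.4, -0.5, 0.1]
finger_gap: 59.6
grasp_force: 15.0
[483.53929498 -96.75900619 105.81491036]
shift [-0.351 -1.723  0.005] turn None yaw -90.1
```

```bash
python3 -m pendant '[[[-1,-0.03,-0.1,0,0],[-1,-0.06,-0.22,0,0],[-1,-0.08,-0.36,0,0],[-1,-0.1,-0.5,0,0],[-1,-0.13,-0.65,0,0],[-1,-0.16,-0.78,0,0],[-1,-0.175,-0.86,0,0],[-1,-0.175,-0.86,0,0]]]';  python3 -m pendant '[[[-1,-0.03,-0.1,0,0],[-1,-0.06,-0.22,0,0],[-1,-0.08,-0.36,0,0],[-1,-0.1,-0.5,0,0],[-1,-0.13,-0.65,0,0],[-1,-0.16,-0.78,0,0],[-1,-0.175,-0.862,0,0],[-1,-0.175,-0.862,0,0]]]'; python3 - <<'E'
from h import *
print(tool()[:3,3]); go([396.5,334,33.4]); p=shot("wrist"); cv2.imwrite("pics/w10.png",p["pixels"])
E
```

```text
time_s: 38.05
position: [440.5, 119.0, 105.3]
orientation: [-0.0, 1.0, 0.001, 0.0]
force: [0.8, 0.4, 0.3]
finger_gap: 59.7
grasp_force: 15.0
time_s: 39.05
position: [397.5, 333.9, 105.0]
orientation: [-0.0, 1.0, 0.0, 0.0]
force: [-0.0, 0.1, 0.1]
finger_gap: 59.1
grasp_force: 15.0
[397.54014937 333.93121518 104.97408907]
shift [-0.004 -0.     0.286] turn None yaw -90.0
```

```bash
python3 -m pendant '[[[-1,-0.003,0,0.04,0],[-1,-0.003,0,0.09,0],[-1,-0.003,0,0.15,0],[-1,-0.003,0,0.2,0],[-1,-0.003,0,0.24,0],[-1,-0.003,0,0.265,0],[-1,-0.003,0,0.278,0],[-1,-0.003,0,0.285,0]]]'; python3 -m pendant '[[[-1,0,0,0,0],[-1,0,0,0,0],[1,0,0,0,0],[1,0,0,0,0],[1,0,0,0,0],[1,0,0,0,0],[1,0,0,0,0],[1,0,0,-0.04,0]]]'; python3 -m pendant '[[[1,0,0,-0.1,0],[1,0,0,-0.25,0],[1,0,0,-0.4,0],[1,0,0,-0.52,0],[1,0,0,-0.52,0],[1,0,0,-0.52,0],[1,0,0,-0.52,0],[1,0,0,-0.52,0]]]'; python3 - <<'E'
from h import *
print(tool()[:3,3]); p,_=corks("wrist",48)
go([432,-264,165])
corks("top",20); 
E
```

```text
time_s: 40.1
position: [396.5, 333.7, 33.4]
orientation: [-0.0, 1.0, -0.0, 0.0]
force: [0.2, -1.1, 0.1]
finger_gap: 59.4
grasp_force: 15.0
time_s: 41.1
position: [396.1, 333.3, 43.3]
orientation: [0.0, 1.0, -0.0, -0.001]
force: [1.0, 0.0, 0.2]
finger_gap: 91.0
grasp_force: 0.0
time_s: 42.1
position: [396.2, 333.4, 172.8]
orientation: [0.0, 1.0, -0.0, -0.001]
force: [0.0, 0.0, -0.6]
finger_gap: 91.1
grasp_force: 0.0
[396.16293962 333.37992542 172.76871239]
wrist cork [ 223  155   56   57 2480] c [397.6 334. ] circle (397.4, 333.9, 30.4)
shift [0.145 2.389 0.033] turn None yaw -90.1
top cork [339 207  19  18 285] c [ 519.3 -370.9] circle (520.4, -370.3, 31.5)
top cork [305 234  19  19 289] c [ 431.7 -262.2] circle (432.0, -262.3, 30.6)
```

Disc 2 is stacked at (397.4,333.9). Now disc 3.

```bash
python3 -m pendant '[[[1,0.02,0.1,0,0],[1,0.05,0.22,0,0],[1,0.08,0.36,0,0],[1,0.1,0.5,0,0],[1,0.13,0.65,0,0],[1,0.15,0.8,0,0],[1,0.16,0.95,0,0],[1,0.16,1,0,0]]]';  python3 -m pendant '[[[1,0,0.13,0,0],[1,0,0.28,0,0],[1,0,0.43,0,0],[1,0,0.58,0,0],[1,0,0.73,0,0],[1,0,0.88,0,0],[1,0,0.98,0,0],[1,0,1,0,0]]]';python3 -m pendant '[[[1,0,0.1,0,0],[1,0,0.2,0,0],[1,0,0.3,0,0],[1,0,0.36,0,0],[1,0,0.385,0,0],[1,0,0.385,0,0],[1,0,0.385,0,0],[1,0,0.385,0,0]]]'; python3 - <<'E'
from h import *
print(tool()[:3,3]); p,o=corks()
x,y,_=min(o,key=lambda c:abs(c[0]-432)+abs(c[1]+264)); go([x,y,4.6])
E
```

```text
time_s: 43.2
position: [436.3, 82.0, 173.3]
orientation: [0.0, 1.0, -0.001, -0.0]
force: [-0.3, 0.5, -0.3]
finger_gap: 91.3
grasp_force: 0.0
time_s: 44.2
position: [436.2, -167.2, 173.3]
orientation: [-0.0, 1.0, -0.001, 0.0]
force: [0.1, 0.1, 0.4]
finger_gap: 91.2
grasp_force: 0.0
time_s: 45.2
position: [435.9, -262.1, 173.4]
orientation: [-0.0, 1.0, -0.0, -0.0]
force: [-0.3, 0.5, 0.2]
finger_gap: 91.6
grasp_force: 0.0
[ 435.92913813 -262.13930607  173.44366312]
wrist cork [ 324   74   58   57 2169] c [ 519.7 -371.4] circle (520.4, -371.1, 31.5)
wrist cork [ 229  156   50   51 1434] c [ 434.8 -265.8] circle (432.8, -264.3, 29.9)
wrist cork [236 287  60  13 721] c [ 290.  -278.1] circle (290.5, -279.9, 37.9)
shift [-0.012  0.008  0.675] turn None yaw -90.0
```

```bash
python3 -m pendant '[[[1,-0.011,0.008,0.06,0],[1,-0.011,0.008,0.15,0],[1,-0.011,0.008,0.26,0],[1,-0.011,0.008,0.38,0],[1,-0.011,0.008,0.5,0],[1,-0.011,0.008,0.6,0],[1,-0.011,0.008,0.66,0],[1,-0.011,0.008,0.675,0]]]' 15; python3 -m pendant '[[[-1,0,0,0,0],[-1,0,0,0,0],[-1,0,0,0,0],[-1,0,0,0,0],[-1,0,0,0,0],[-1,0,0,-0.05,0],[-1,0,0,-0.2,0],[-1,0,0,-0.44,0]]]'; python3 -m pendant '[[[-1,0,-0.1,0,0],[-1,0,-0.22,0,0],[-1,0,-0.36,0,0],[-1,0,-0.5,0,0],[-1,0,-0.65,0,0],[-1,0,-0.8,0,0],[-1,0,-0.95,0,0],[-1,0,-1,0,0]]]';python3 -m pendant '[[[-1,-0.02,-0.1,0,0],[-1,-0.05,-0.22,0,0],[-1,-0.08,-0.36,0,0],[-1,-0.1,-0.5,0,0],[-1,-0.12,-0.65,0,0],[-1,-0.14,-0.8,0,0],[-1,-0.145,-0.95,0,0],[-1,-0.145,-1,0,0]]]'; python3 - <<'E'
from h import *
print(tool()[:3,3]); go([396.2,333.8,115])
E
```

```text
time_s: 46.25
position: [433.0, -264.5, 4.2]
orientation: [-0.0, 1.0, -0.0, -0.0]
force: [0.0, -0.5, -0.1]
finger_gap: 91.0
grasp_force: 0.0
time_s: 47.25
position: [432.3, -264.1, 115.5]
orientation: [-0.001, 1.0, -0.0, -0.001]
force: [1.0, -1.3, -0.2]
finger_gap: 59.4
grasp_force: 15.0
time_s: 48.25
position: [433.1, -13.1, 115.3]
orientation: [-0.0, 1.0, 0.0, 0.0]
force: [0.8, 0.2, -0.2]
finger_gap: 59.4
grasp_force: 15.0
time_s: 49.25
position: [397.7, 236.6, 115.1]
orientation: [-0.0, 1.0, 0.0, 0.0]
force: [0.1, -1.2, 1.2]
finger_gap: 59.7
grasp_force: 15.0
[397.65164555 236.63835543 115.0955334 ]
shift [-0.006 -0.389  0.001] turn None yaw -90.0
```

```bash
python3 -m pendant '[[[-1,-0.004,-0.06,0,0],[-1,-0.004,-0.15,0,0],[-1,-0.004,-0.25,0,0],[-1,-0.004,-0.34,0,0],[-1,-0.004,-0.388,0,0],[-1,-0.004,-0.388,0,0],[-1,-0.004,-0.388,0,0],[-1,-0.004,-0.388,0,0]]]'; python3 - <<'E'
from h import *
print(tool()[:3,3]); go([396.3,333.7,53.2])
E
```

```text
time_s: 50.25
position: [396.5, 331.6, 114.7]
orientation: [0.0, 1.0, -0.001, -0.0]
force: [0.3, 0.4, -0.4]
finger_gap: 59.6
grasp_force: 15.0
[396.49305023 331.64876383 114.68252116]
shift [-0.001 -0.008  0.246] turn None yaw -90.1
```

```bash
python3 -m pendant '[[[-1,0,-0.004,0.03,0],[-1,0,-0.004,0.08,0],[-1,0,-0.004,0.13,0],[-1,0,-0.004,0.17,0],[-1,0,-0.004,0.205,0],[-1,0,-0.004,0.23,0],[-1,0,-0.004,0.24,0],[-1,0,-0.004,0.246,0]]]'; python3 -m pendant '[[[-1,0,0,0,0],[-1,0,0,0,0],[1,0,0,0,0],[1,0,0,0,0],[1,0,0,0,0],[1,0,0,0,0],[1,0,0,0,0],[1,0,0,-0.04,0]]]'; python3 -m pendant '[[[1,0,0,-0.1,0],[1,0,0,-0.25,0],[1,0,0,-0.4,0],[1,0,0,-0.46,0],[1,0,0,-0.46,0],[1,0,0,-0.46,0],[1,0,0,-0.46,0],[1,0,0,-0.46,0]]]'; python3 - <<'E'
from h import *
print(tool()[:3,3]); p,_=corks("wrist",68); cv2.imwrite("pics/w11.png",p["pixels"])
go([520,-371,165])
corks("top",20); 
E
```

```text
time_s: 51.25
position: [396.6, 333.4, 53.2]
orientation: [-0.0, 1.0, -0.0, 0.0]
force: [-0.1, -0.1, -0.5]
finger_gap: 59.9
grasp_force: 15.0
time_s: 52.25
position: [396.1, 333.1, 63.1]
orientation: [0.0, 1.0, -0.0, -0.001]
force: [-0.9, 0.4, 0.2]
finger_gap: 91.1
grasp_force: 0.0
time_s: 53.25
position: [396.2, 333.2, 177.5]
orientation: [0.0, 1.0, -0.0, -0.001]
force: [0.1, -0.5, -0.5]
finger_gap: 91.1
grasp_force: 0.0
[396.22345263 333.16424473 177.46120228]
wrist cork [ 222  155   58   62 2778] c [397.6 334. ] circle (397.8, 334.9, 31.6)
shift [0.498 2.816 0.052] turn None yaw -90.1
top cork [339 207  19  18 287] c [ 519.3 -371. ] circle (520.1, -370.6, 31.5)
top cork [124 242  10  16 130] c [396.1 319.5] circle (396.4, 324.1, 24.5)
```

View pics/w11.png

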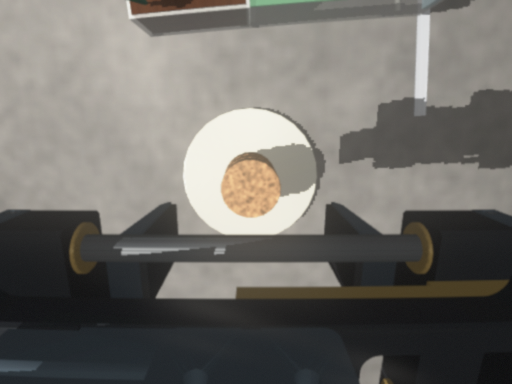

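The three discs form a neat pile at (250,187). Now the fourth, at about (520,-371).

```bash
python3 -m pendant '[[[1,0.02,0.1,0,0],[1,0.05,0.22,0,0],[1,0.08,0.36,0,0],[1,0.1,0.5,0,0],[1,0.13,0.65,0,0],[1,0.15,0.8,0,0],[1,0.17,0.93,0,0],[1,0.17,0.94,0,0]]]';  python3 -m pendant '[[[1,0.02,0.13,0,0],[1,0.05,0.28,0,0],[1,0.08,0.43,0,0],[1,0.11,0.58,0,0],[1,0.14,0.73,0,0],[1,0.16,0.88,0,0],[1,0.164,0.94,0,0],[1,0.164,0.94,0,0]]]';python3 -m pendant '[[[1,0.02,0.13,0,0],[1,0.05,0.28,0,0],[1,0.08,0.43,0,0],[1,0.11,0.58,0,0],[1,0.14,0.73,0,0],[1,0.16,0.85,0,0],[1,0.164,0.936,0,0],[1,0.164,0.936,0,0]]]'; python3 - <<'E'
from h import *
print(tool()[:3,3]); p,o=corks()
x,y,_=min(o,key=lambda c:abs(c[0]-520)+abs(c[1]+371)); go([x,y,4.4])
E
```

```text
time_s: 54.35
position: [439.0, 96.7, 178.1]
orientation: [0.0, 1.0, -0.002, 0.0]
force: [-0.8, 0.7, -0.1]
finger_gap: 91.3
grasp_force: 0.0
time_s: 55.35
position: [479.5, -136.6, 178.0]
orientation: [-0.0, 1.0, -0.001, -0.0]
force: [0.3, -0.8, -0.2]
finger_gap: 91.0
grasp_force: 0.0
time_s: 56.35
position: [520.4, -370.7, 177.9]
orientation: [-0.0, 1.0, -0.001, -0.0]
force: [0.4, 0.4, 0.6]
finger_gap: 91.1
grasp_force: 0.0
[ 520.43160278 -370.73041307  177.90947481]
wrist cork [ 229  153   51   50 1872] c [ 521.6 -373.4] circle (521.0, -373.5, 29.8)
shift [0.003 0.015 0.694] turn None yaw -90.1
```

```bash
python3 -m pendant '[[[1,0.003,0.01,0.06,0],[1,0.003,0.01,0.15,0],[1,0.003,0.01,0.28,0],[1,0.003,0.01,0.4,0],[1,0.003,0.01,0.52,0],[1,0.003,0.01,0.62,0],[1,0.003,0.01,0.68,0],[1,0.003,0.01,0.694,0]]]' 15; python3 -m pendant '[[[-1,0,0,0,0],[-1,0,0,0,0],[-1,0,0,0,0],[-1,0,0,0,0],[-1,0,0,0,0],[-1,0,0,-0.05,0],[-1,0,0,-0.2,0],[-1,0,0,-0.44,0]]]'; python3 -m pendant '[[[-1,-0.02,-0.1,0,0],[-1,-0.05,-0.22,-0.02,0],[-1,-0.08,-0.36,-0.05,0],[-1,-0.1,-0.5,-0.06,0],[-1,-0.13,-0.65,-0.06,0],[-1,-0.15,-0.8,-0.06,0],[-1,-0.17,-0.93,-0.06,0],[-1,-0.17,-0.94,-0.06,0]]]';  python3 -m pendant '[[[-1,-0.02,-0.13,0,0],[-1,-0.05,-0.28,0,0],[-1,-0.08,-0.43,0,0],[-1,-0.11,-0.58,0,0],[-1,-0.14,-0.73,0,0],[-1,-0.16,-0.88,0,0],[-1,-0.164,-0.94,0,0],[-1,-0.164,-0.94,0,0]]]'; python3 - <<'E'
from h import *
print(tool()[:3,3]); go([396.3,333.7,131])
E
```

```text
time_s: 57.4
position: [520.7, -372.5, 3.7]
orientation: [-0.001, 1.0, -0.0, -0.001]
force: [0.6, -1.4, 0.3]
finger_gap: 90.8
grasp_force: 0.0
time_s: 58.4
position: [520.2, -372.6, 115.1]
orientation: [-0.001, 1.0, -0.001, -0.001]
force: [0.5, -1.0, 0.5]
finger_gap: 59.4
grasp_force: 15.0
time_s: 59.4
position: [478.3, -136.5, 130.4]
orientation: [-0.0, 1.0, 0.001, -0.0]
force: [-0.1, 0.4, -1.3]
finger_gap: 59.7
grasp_force: 15.0
time_s: 60.4
position: [438.5, 96.9, 129.9]
orientation: [0.0, 1.0, 0.0, 0.0]
force: [0.1, -0.1, -0.5]
finger_gap: 59.3
grasp_force: 15.0
[438.54514771  96.90711743 129.92572373]
shift [-0.169 -0.947 -0.005] turn None yaw -90.0
```

```bash
python3 -m pendant '[[[-1,-0.02,-0.13,0,0],[-1,-0.05,-0.28,0,0],[-1,-0.08,-0.43,0,0],[-1,-0.11,-0.58,0,0],[-1,-0.14,-0.73,0,0],[-1,-0.16,-0.87,0,0],[-1,-0.168,-0.947,0,0],[-1,-0.168,-0.947,0,0]]]'; python3 - <<'E'
from h import *
P=np.mean([tool()[:3,3] for _ in range(1)],0); print(P); go([396.3,333.7,72.8]); p=shot("wrist"); cv2.imwrite("pics/w12.png",p["pixels"]); print(tool()[:3,3]); go([396.3,333.7,72.8])
E
```

```text
time_s: 61.4
position: [396.8, 333.6, 129.6]
orientation: [0.0, 1.0, -0.0, 0.0]
force: [-0.5, -0.2, -1.0]
finger_gap: 59.3
grasp_force: 15.0
[396.83396433 333.61416189 129.58998705]
shift [-0.002 -0.     0.227] turn None yaw -90.0
[396.67427824 332.85586922 129.55141574]
shift [-0.001 -0.003  0.227] turn None yaw -90.0
```

```bash
python3 -m pendant '[[[-1,0,-0.002,0.03,0],[-1,0,-0.002,0.08,0],[-1,0,-0.002,0.12,0],[-1,0,-0.002,0.16,0],[-1,0,-0.002,0.19,0],[-1,0,-0.002,0.21,0],[-1,0,-0.002,0.22,0],[-1,0,-0.002,0.227,0]]]'; python3 -m pendant '[[[-1,0,0,0,0],[-1,0,0,0,0],[1,0,0,0,0],[1,0,0,0,0],[1,0,0,0,0],[1,0,0,0,0],[1,0,0,0,0],[1,0,0,-0.04,0]]]'; python3 -m pendant '[[[1,0,0,-0.1,0],[1,0,0,-0.25,0],[1,0,0,-0.4,0],[1,0,0,-0.46,0],[1,0,0.1,-0.46,0],[1,0,0.3,-0.46,0],[1,0,0.5,-0.46,0],[1,0,0.6,-0.46,0]]]'; python3 -m pendant '[[[1,0,0.1,0,0],[1,0,0.2,0,0],[1,0,0.3,0,0],[1,0,0.4,0,0],[1,0,0.55,0,0],[1,0,0.7,0,0],[1,0,0.85,0,0],[1,0,1,0,0]]]'; python3 - <<'E'
from h import *
t=shot("top");s=shot("side")
cv2.imwrite("pics/f.png",np.vstack([cv2.resize(t["pixels"][140:290,80:280],(400,300),interpolation=cv2.INTER_CUBIC),cv2.resize(s["pixels"][80:230,100:300],(400,300),interpolation=cv2.INTER_CUBIC)]))
corks("top",88);corks("side",88);ball();ball("side")
for n,p in(("top",t),("side",s)): print(n,np.round(proj(p,[W([42,-5,60]),W([-58,-5,60]),W([-28.5,-5,96])]),1).tolist())
E
```

```text
time_s: 62.45
position: [396.4, 334.2, 73.0]
orientation: [-0.0, 1.0, -0.0, 0.0]
force: [-2.3, -0.4, 16.1]
finger_gap: 59.5
grasp_force: 15.0
time_s: 63.45
position: [395.9, 333.8, 82.8]
orientation: [0.0, 1.0, -0.0, -0.001]
force: [0.5, 0.5, 0.6]
finger_gap: 91.3
grasp_force: 0.0
time_s: 64.45
position: [395.4, 182.1, 197.7]
orientation: [0.0, 1.0, -0.001, -0.0]
force: [0.6, 1.1, 0.0]
finger_gap: 91.2
grasp_force: 0.0
time_s: 65.45
position: [395.4, -67.1, 197.8]
orientation: [-0.0, 1.0, -0.0, -0.0]
force: [-0.0, 0.2, 0.2]
finger_gap: 91.1
grasp_force: 0.0
top cork [107 240  27  19 422] c [395.4 323.2] circle (396.1, 322.7, 40.3)
top ball bbox [144 163  25  24 469] r 12.4 world [633.6 239.5  40. ] planter [ 0.2 84.8]
side ball bbox [207 128  13  15 153] r 8.8 world [636.5 256.9  40. ] planter [  4.3 102. ]
top [[183.1, 158.9], [183.7, 190.3], [181.4, 178.4]]
side [[241.8, 141.6], [217.7, 156.2], [224.2, 143.3]]
```

View pics/f.png

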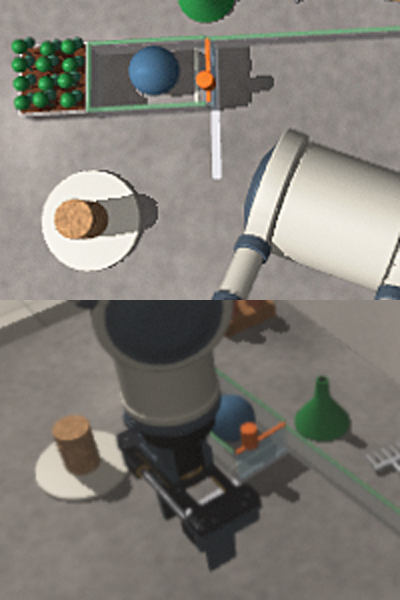

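The top view shows the door's orange edge running exactly over the shut position, the ball well inside, and the pile on the saucer. One numeric check of the pile's alignment remains.

```bash
python3 - <<'E'
from h import *
for n in("top","side"):
    p=shot(n); h=cv2.cvtColor(p["pixels"],cv2.COLOR_BGR2HSV).astype(int)
    m=(h[...,0]>5)&(h[...,0]<22)&(h[...,1]>70)&(h[...,2]>25)
    th=np.linspace(0,2*np.pi,60)
    pts=np.vstack([proj(p,np.c_[396.3+30*np.cos(th),334+30*np.sin(th),z+0*th]) for z in(8,88)]).astype(np.float32)
    e=np.zeros(m.shape,np.uint8); cv2.fillConvexPoly(e,cv2.convexHull(pts).astype(np.int32),1)
    k=cv2.dilate(e,np.ones((25,25),np.uint8))>0; m&=k
    a=np.argwhere(m)[:,::-1];b=np.argwhere(e)[:,::-1]
    print(n,"seen",a.min(0),a.max(0),"model",b.min(0),b.max(0),"IoU",(m&(e>0)).sum()/(m|(e>0)).sum())
E
```

```text
top seen [107 240] [133 258] model [106 238] [134 259] IoU 0.8625498007968128
side seen [126 137] [149 166] model [125 136] [150 167] IoU 0.8214285714285714
```

The pile matches a straight, centred cylinder. I hand the job in.

```bash
python3 -c "
from bench import arm
print(arm.finish_job())"
```

```text
the job is handed in; nothing more can be done
None
```

The job is handed in (no verdict returned): the one blue ball is in the bay with the door shut behind it, all four cork discs are piled centred on the saucer, and the arm never went near the pot, rake, funnel or scoop.

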